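Release the clamped shoe horn and lay it in the tray

TASK

Lift the sprung clamp arm of the shoe-horn holder until it snaps over and stays open by itself, then take the shoe horn out from under it and lay it flat, hollow side up, inside the pulled-out tray of the organiser. Leave the clamp standing open and do not disturb the mug, paperweight, tape dispenser or hanger.

Things in the scene. Friction and masses are not known exactly. Their poses are not given: they have to be found in the camera images.
- holder: Fixed shoe-horn holder: white base plate 240 (x) x 280 (y) x 12 mm; origin at the centre of its underside, -x side faces the robot. Two rests 60 mm wide in y, tops 32 mm above the shelf, at x -108..-92 and -10..20 carry the shoe horn, which lies along x; between them it is open below. Hinge bracket at x 57..91, y +-23, 74 mm high.
- carry_bar (a point): Middle of the holder's carrying bar: aluminium tube, 16 mm diameter, along y, at holder x +25, height 280 mm, on two uprights at y +-132 (12 mm thick in y, x 12..38). It is in the way of an upright gripper once the arm is nearly open: bring the tool there tilted 40 to 45 degrees, its body leaning to holder -x, its fingers pointing down and to +x.
- clamp_hinge (a point): Hinge axis of the clamp arm: holder x +70, y 0, height 62 mm. Axis along holder y.
- clamp_grip (a point): Centre of the grey cross bar at the clamp arm's free end: cylinder 14 mm diameter, 50 mm long along y; pinch its two flat ends, it can turn in the pinch. At joint 0 it is 135 mm to -x of the hinge and 13 mm above it (holder x -65, height 75 mm); it moves on an arc of radius 136 mm about the hinge, up and to +x. The stem behind it is 22 mm wide.
- clamp (a joint): Clamp arm angle, rad: 0 closed, its 20 mm rubber pad on the shoe horn's blade; grows as the arm lifts; stop at 1.5 (arm about upright). An over-centre spring pulls it shut below about 1.05 and throws it open to the stop above that (let go at 1.15 or more); lifting at the cross bar takes 6 to 9 N at first and less later.
- shoe_horn: Loose black plastic shoe horn, about 60 g, 174 mm along x (-85..+89). Origin on its underside; z up when the hollow faces up. Handle x -85..+10: 26 mm wide, 14 mm thick, flat sides. Blade x +8..+89: 46 mm wide, 5 mm floor, edges flared to 12 mm, tip upturned. Mass centre near x -8. Starts underside 32 mm up, handle to holder -x, origin about 35 mm to -x of the holder's.
- organiser: Fixed grey organiser unit, white tray pulled out. Origin under the tray's centre, on the shelf. Tray 230 (x) x 136 (y) mm outside, walls 4 mm thick, 34 mm high, 12 mm handle on its -x end. Grey carcass behind at x +115..+245, 160 mm wide, 80 mm high; its upper drawer's handle reaches over the tray to x +104 at height 53 to 63 mm.
- tray_floor (a point): Centre of the tray's inner floor (222 x 128 mm inside), 4 mm above the shelf; x along the tray's length, z up.
- mug: Blue ceramic mug, 84 mm diameter, 95 mm high, origin at the centre of its underside, handle to its +y. Bystander.
- paperweight: Glass dome paperweight, 80 mm diameter, 51 mm high, origin at the centre of its underside. Bystander.
- tape_dispenser: Stainless steel tape dispenser, 140 x 50 x 80 mm high, origin at the centre of its underside. Bystander.
- hanger: Folded aluminium hanger lying flat, about 280 mm long in x by 56 mm, 8 mm thick, hook to +x; origin under the middle of its long loop. Bystander.

How it is judged:
By the outcome, as a careful person would: the job done as asked, in the order asked, and still so for the second after the job is handed in, with the robot touching nothing.
It also fails if it takes over 56 s, if anything falls off the work surface, if the arm or the gripper's body presses on something with over 40 N, if the wrist force passes 120 N, or if a joint passes its speed limit or range.

ROBOT

A 7-joint arm with a two-finger parallel gripper is mounted at the origin on the work surface. World frame = base frame: x ahead of the robot, y to its left, z up, the work surface at z = 0. Lengths are in mm, angles in rad, forces in N, time in s.
With the tool pointing down it reaches from about 425 to 925 mm from the base axis. Payload 6.8 kg.
Tool frame: the origin (TCP) lies at the very end of the fingers, on their centre line; the grasp point (between the pads) lies 19 mm behind it; z points along the fingers, y is the line along which they close (so a half turn about z gives the same grasp; the last joint's range is limited). The gripper opens to 88 mm and grips with 3 to 60 N. Pads are 20 mm wide; open, the fingers measure 115 mm over their backs; the gripper's body (75 mm by 178 mm) begins 61 mm behind the grasp point.
Start: joints at [-1.369, 0.477, 0.022, 1.555, -0.011, 1.109, -0.083], TCP at [205.782, 642.885, 222.664] pointing down, gripper open.
Joint ranges: [-2.96, 2.96], [-0.34, 2.1], [-1.41, 1.46], [0.24, 2.44], [-1.37, 4.51], [0.17, 1.92], [-2.96, 2.96]. Speed limits (rad/s): [2.39, 2.39, 3.14, 3.14, 3.14, 3.14, 3.14].

INTERFACE

Orientations are given as [roll, pitch, yaw] about the fixed x, y, z axes, in that order (R = Rz(yaw) Ry(pitch) Rx(roll)).
In Python, from bench import env gives the robot as it stands.
- The arm moves only by the tool nudge_tcp, called after "Call:" in YAML: its name, and indented under it one key for each argument. Schema: {"type":"object","properties":{"ticks":{"type":"string"},"aperture":{"type":"number"},"only":{"type":"string"},"quiet":{"type":"boolean"},"lines":{"type":"string"}},"required":["ticks"],"additionalProperties":false}. ticks is a string of 1 to 10 rows, parted by a bar, with the numbers parted by commas; each row has 6 numbers: dx, dy, dz in shares of the most that a row can go, 1 being 62.5 mm, then a rotation vector rx, ry, rz in units of 0.2 rad; each row shifts and turns the commanded pose from where the row before left it, along the tool's axes as they then stand; what a row does not reach is not made up. A row lasts 1/8 s, in which the tool goes at most 62.5 mm and 0.188 rad, less where a joint would pass 70% of its speed; a pose out of reach is approached as far as the arm can. aperture is the finger opening in mm, set as the call begins (left out keeps the last). The fingers move at their own pace and stop on an object; the grip force is fixed at half the most. Time passes only in rows, so rows that do not move let the fingers close. The tool returns the time, the measured TCP pose, the force, the opening and the grip force at its end. only (a regular expression) keeps the lines of the reply that match it, lines (a string "A,B") keeps lines A to B, and quiet returns only ok. Input that does not fit is refused with a message, and nothing moves.
- env.read_state(): the state, without advancing time (a new reading comes with each control period).
- env.camera(name): name is "scene" or "top" or "wrist"; returns the picture (420x560x3 uint8, blue, green, red); there is no depth.
- env.get_calibration(name): a dict with "mtx" (3x3 intrinsics, pixels), "k1" (the pictures are not rectified: a ray, as slopes to the right and down, at radius r is drawn at 1 + k1 r^2 times it, then the intrinsics apply), "cam_to_world" (4x4, takes a point from camera to world coordinates). Camera axes: x right, y down, z forward; pixel columns grow to the right and rows downward; lengths in mm; the calibration is good to about 2 mm. A picture is of the moment at which its call begins: read the wrist's pose just before it. get_calibration takes no time and is no camera call; for the wrist camera it gives the pose at the moment of the call.
- env.sign_off(): hands the job in; it is judged then, once.
The state is a dict: "t": time; "qpos": joint angles; "joint_vel": joint speeds; "joint_efforts": joint torques, N m; "tcp_pos": TCP position; "eef_rot": TCP orientation; "wrist_force": force on the tool from outside, world axes, zero at the start; "wrist_torque": the same for the moment, N m; "grip_width": finger opening in mm; "gripper_force": force on a finger pad.
Only numpy, scipy, OpenCV 4.12 (cv2) and the standard library are available. Lean on these libraries where they do the work, as an engineer would, in place of code of your own. Each camera call takes 0.05 s, during which the arm holds its last target. There are 200 camera calls.

## Working session

There is one attempt and no reset: what is moved stays moved. The work goes in short steps, Python scripts to look and compute and a tool call to move; the robot and the scene stay as the last step left them, time stands still between calls to the robot, and variables do not carry over. Pictures are saved under pics/ and viewed, at most 10 in all, crops included, and the job is handed in when it is done.

```bash
ls; mkdir -p pics; python3 - <<'E'
from bench import env
import cv2,json
for n in ("scene","top"):
    cv2.imwrite(f"pics/{n}0.png",env.camera(n)); c=env.get_calibration(n); print(n,c)
s=env.read_state();print(s)
E
```

```text
bench.py
pics
scene {'mtx': array([[449.12824095,   0.        , 275.09865438],
       [  0.        , 449.12824095, 207.55603105],
       [  0.        ,   0.        ,   1.        ]]), 'k1': -0.09183667760183375, 'cam_to_world': array([[-8.68034048e-01,  2.69157601e-01, -4.17218260e-01,
         1.14979104e+03],
       [ 4.96420153e-01,  4.85989798e-01, -7.19291976e-01,
         1.07892096e+03],
       [ 9.16091565e-03, -8.31485479e-01, -5.55470949e-01,
         1.01015637e+03],
       [ 0.00000000e+00,  0.00000000e+00,  0.00000000e+00,
         1.00000000e+00]])}
top {'mtx': array([[508.62551367,   0.        , 282.33238703],
       [  0.        , 508.62551367, 213.85750345],
       [  0.        ,   0.        ,   1.        ]]), 'k1': -0.029819919296174443, 'cam_to_world': array([[ 2.34744847e-02, -9.85010892e-01,  1.70887364e-01,
         2.83536738e+02],
       [-9.99708446e-01, -2.40954094e-02, -1.56009260e-03,
         1.56652520e+01],
       [ 5.65430920e-03, -1.70800918e-01, -9.85289336e-01,
         1.70661815e+03],
       [ 0.00000000e+00,  0.00000000e+00,  0.00000000e+00,
         1.00000000e+00]])}
{'t': 0.1, 'qpos': array([-1.36910658,  0.47768941,  0.02236724,  1.55632962, -0.0114992 ,
        1.10929052, -0.08307972]), 'joint_vel': array([ 0.00017144, -0.00238155,  0.00147753, -0.00393502, -0.00083305,
       -0.0008962 , -0.00079347]), 'joint_efforts': array([ 3.58597637e-03, -5.84087169e+01,  1.53959267e+00, -2.73311305e+01,
       -5.42365503e-02,  1.29918128e-02,  2.78140425e-05]), 'tcp_pos': array([205.64243624, 642.3545324 , 221.80791277]), 'eef_rot': array([-3.14000928e+00,  1.26018425e-04,  2.83182207e+00]), 'wrist_force': array([-0.90555055, -0.27971671,  0.44621257]), 'wrist_torque': array([-0.01143036,  0.03573313, -0.01523589]), 'gripper_force': 0.0, 'grip_width': 87.91446931175282}
```
View pics/scene0.png

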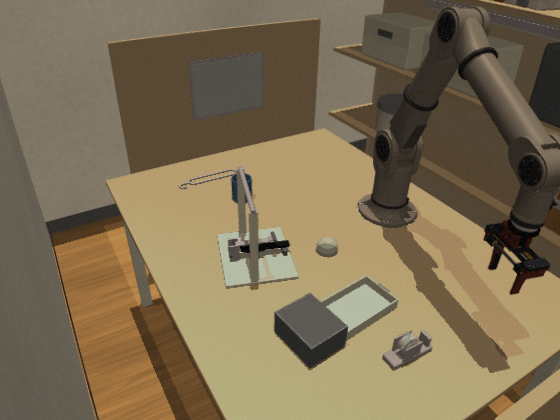

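View pics/top0.png

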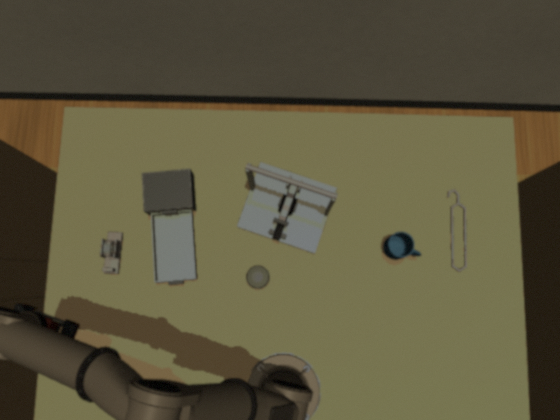

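The scene picture shows the holder at about (255,255) with the clamp across the shoe horn, the tray at (357,305) and the paperweight at (327,245). In the top view the holder plate is centred near (287,208) and turned about 20°. The tray is at (174,247), the paperweight at (258,277), the mug at (398,246) and the hanger at (458,237).

```bash
cat > h.py <<'E'
import numpy as np, cv2
from scipy.spatial.transform import Rotation as R
from bench import env
def ray(name,px,c=None):
    c=c or env.get_calibration(name); k=np.array([c['k1'],0,0,0])
    u=cv2.undistortPoints(np.array(px,float).reshape(-1,1,2),c['mtx'],k).reshape(-1,2)
    T=c['cam_to_world']; return T[:3,3],np.c_[u,np.ones(len(u))]@T[:3,:3].T
def onz(name,px,z,c=None):
    o,d=ray(name,px,c); return o+d*((z-o[2])/d[:,2])[:,None]
def proj(name,P,c=None):
    c=c or env.get_calibration(name); W=np.linalg.inv(c['cam_to_world'])
    return cv2.projectPoints(np.array(P,float).reshape(-1,1,3),cv2.Rodrigues(W[:3,:3])[0],W[:3,3],c['mtx'],np.array([c['k1'],0,0,0]))[0].reshape(-1,2)
E
python3 - <<'E'
from h import *
a=cv2.imread('pics/top0.png'); b=cv2.imread('pics/scene0.png')
hsv=cv2.cvtColor(a,cv2.COLOR_BGR2HSV)
m=((a[...,0].astype(int)-a[...,2]>-8)&(a[...,1]>110)).astype(np.uint8)*255
m[:120]=0;m[300:]=0
cs,_=cv2.findContours(m,0,2)
for c in cs:
    if cv2.contourArea(c)>150:
        r=cv2.minAreaRect(c); print(cv2.contourArea(c),r)
        print(np.round(onz('top',cv2.boxPoints(r),12 if r[0][0]>220 else 34),0).tolist())
A=cv2.resize(a[140:300,140:350],None,fx=3.5,fy=3.5,interpolation=3)
cv2.imwrite('pics/c1.png',A)
E
```

```text
795.0 ((301.20001220703125, 234.39999389648438), (35.417510986328125, 25.93067741394043), 18.434947967529297)
[[485.0, 18.0, 12.0], [569.0, -8.0, 12.0], [533.0, -122.0, 12.0], [450.0, -95.0, 12.0]]
2135.0 ((174.3009033203125, 248.01327514648438), (63.79172134399414, 36.5189323425293), 86.18592071533203)
[[551.0, 441.0, 34.0], [562.0, 320.0, 34.0], [352.0, 294.0, 34.0], [341.0, 413.0, 34.0]]
276.0 ((309.04296875, 213.47964477539062), (28.655858993530273, 11.637239456176758), 19.653823852539062)
[[577.0, -25.0, 12.0], [615.0, -38.0, 12.0], [585.0, -130.0, 12.0], [547.0, -117.0, 12.0]]
744.0 ((257.9384765625, 219.50772094726562), (34.835174560546875, 25.294328689575195), 19.44003677368164)
[[533.0, 164.0, 12.0], [616.0, 138.0, 12.0], [579.0, 26.0, 12.0], [497.0, 52.0, 12.0]]
253.5 ((265.0500183105469, 198.35000610351562), (26.246904373168945, 11.384200096130371), 18.434947967529297)
[[624.0, 121.0, 12.0], [662.0, 110.0, 12.0], [635.0, 25.0, 12.0], [597.0, 36.0, 12.0]]
259.5 ((312.95001220703125, 197.6500244140625), (31.306549072265625, 10.119288444519043), 18.434946060180664)
[[635.0, -34.0, 12.0], [669.0, -44.0, 12.0], [637.0, -146.0, 12.0], [603.0, -135.0, 12.0]]
271.5 ((270.3500061035156, 183.4500274658203), (33.203914642333984, 10.119288444519043), 18.434947967529297)
[[682.0, 116.0, 12.0], [716.0, 106.0, 12.0], [682.0, -3.0, 12.0], [648.0, 7.0, 12.0]]
280.5 ((297.300048828125, 177.6000213623047), (78.74072265625, 4.7434163093566895), 18.434947967529297)
[[737.0, 96.0, 12.0], [754.0, 92.0, 12.0], [672.0, -166.0, 12.0], [656.0, -161.0, 12.0]]
```

View pics/c1.png

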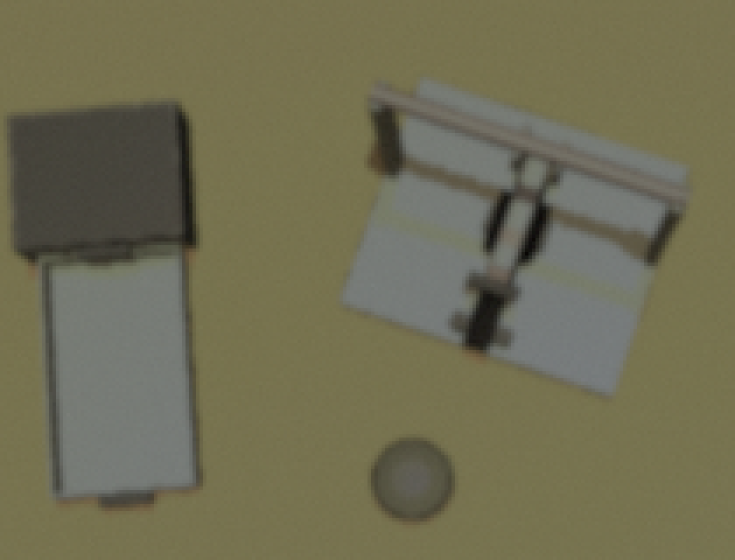

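The crop shows the holder plate's corners at (341,302), (613,396), (688,165) and (418,78), with the cross bar at (493,286). The tray's outer front corners are at (55,500) and (200,487), and the paperweight is at (412,478).

```bash
python3 - <<'E'
from h import *
f=lambda p:(np.array(p,float)+.5)/3.5-.5+140
P=onz('top',f([(341,302),(613,396),(688,165),(418,78)]),12)[:,:2]
L=np.array([(-120,140),(-120,-140),(120,-140),(120,140)],float)
def fit(L,P):
    a,b=L-L.mean(0),P-P.mean(0)
    th=np.arctan2((a[:,0]*b[:,1]-a[:,1]*b[:,0]).sum(),(a*b).sum()); c,s=np.cos(th),np.sin(th);Rm=np.array([[c,-s],[s,c]])
    t=P.mean(0)-Rm@L.mean(0); print(np.round(t,1),round(th,4),'res',np.round(P-(L@Rm.T+t),1).tolist()); return t,th,Rm
t,th,Rm=fit(L,P)
g=lambda x,y,z:np.r_[Rm@[x,y]+t,z]
print('grip pred',g(-65,0,75),'seen',onz('top',f([(493,286)]),75))
print('bar ends pred',g(25,132,280),g(25,-132,280),'seen',onz('top',f([(372,93),(688,195)]),280))
Pt=onz('top',f([(55,497),(200,487)]),34)[:,:2]; print('tray front',Pt, np.linalg.norm(Pt[0]-Pt[1]))
Q=onz('top',f([(10,117),(179,103),(17,247),(188,240)]),80);print('carcass top',Q)
print('paperweight',onz('top',f([(412,478)]),20))
b=cv2.imread('pics/scene0.png');
pr=[g(*p) for p in [(-120,140,12),(-120,-140,12),(120,-140,12),(120,140,12),(25,126,280),(25,-126,280),(-65,0,75)]]
S=4; 
A=cv2.resize(b[155:365,205:405],None,fx=S,fy=S,interpolation=3)
for q in proj('scene',pr): cv2.drawMarker(A,tuple(int(v) for v in ((q-[205,155]+.5)*S-.5)),(0,0,255),0,12)
A=A[:600]; cv2.imwrite('pics/c2.png',A)
E
```

```text
[603.3  -1.4] -0.2997 res [[2.5, -3.4], [0.8, 1.3], [-0.9, 1.8], [-2.4, 0.4]]
grip pred [541.24083566  17.77755874  75.        ] seen [[541.66595775  18.45041923  75.        ]]
bar ends pred [666.20158012 117.32057629 280.        ] [ 588.25572815 -134.91035789  280.        ] seen [[ 668.27549058  122.00394877  280.        ]
 [ 588.57475505 -139.79910004  280.        ]]
tray front [[338.91374733 422.2415387 ]
 [351.60662776 287.32488842]] 135.51240435819335
carcass top [[690.72594566 476.84004423  80.        ]
 [708.0811544  318.32275013  80.        ]
 [566.71493143 461.46971264  80.        ]
 [577.19889996 302.77385251  80.        ]]
paperweight [[365.49538104  90.39955701  20.        ]]
```

View pics/c2.png

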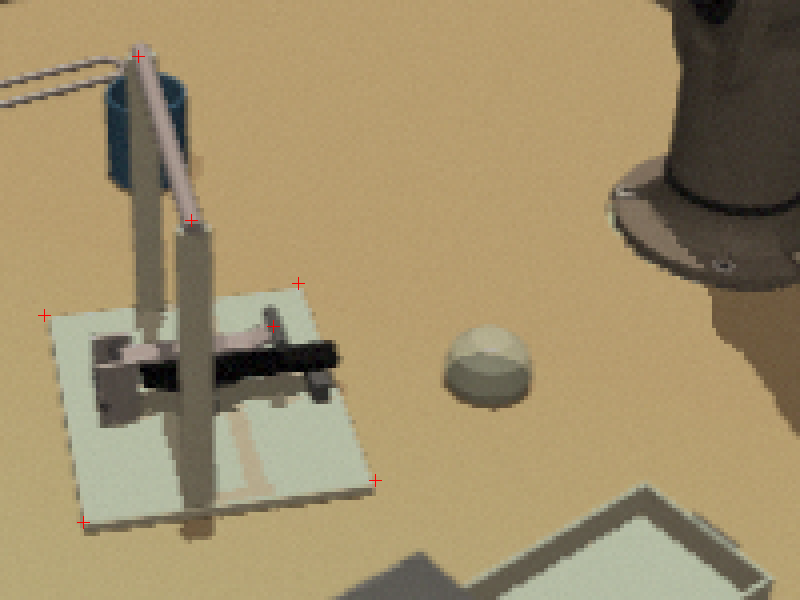

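The predicted corners land within about 2 px of what the scene view shows, so the holder pose is good to a few millimetres. The cross bar runs from about (268,308) to (285,345) in the crop, which agrees with its marker. Next I work out the move.

```bash
cat >> h.py <<'E'
HT,HY=np.array([603.3,-1.4]),-0.2997
TT,TY=np.array([458.,368.]),0.10
def H(x,y,z): c,s=np.cos(HY),np.sin(HY); return np.array([HT[0]+c*x-s*y,HT[1]+s*x+c*y,z])
def T(x,y,z): c,s=np.cos(TY),np.sin(TY); return np.array([TT[0]+c*x-s*y,TT[1]+s*x+c*y,z])
def rot(yaw,a=0): return R.from_euler('xyz',[np.pi,0,np.pi+yaw])*R.from_rotvec([0,-a,0])
def pose():
    s=env.read_state(); return s['tcp_pos'],R.from_euler('xyz',s['eef_rot']),s
def delta(P,Rt):
    p,r,s=pose(); print('tcp',p.round(1),'t',round(s['t'],2),'| shift now-axes',r.inv().apply(P-p).round(1),'rotvec',(r.inv()*Rt).as_rotvec().round(3),'| shift target-axes',Rt.inv().apply(P-p).round(1))
E
python3 - <<'E'
from h import *
r=rot(HY,.76); delta(H(-65,0,75)-91*r.as_matrix()[:,2],r)
E
```

```text
tcp [205.6 642.4 221.8] t 0.1 | shift now-axes [-447.3 -493.    81.7] rotvec [-0.005 -0.76  -0.009] | shift target-axes [-264.9 -497.7  363.3]
```

The manual's scale: shifts go in shares of 62.5 mm and turns go in units of 0.2 rad. Converting my numbers, -41 mm is -0.656, -37 mm is -0.592.

Call:
nudge_tcp:
  ticks: "-0.592,-0.656,0,0,0,0 | -0.592,-0.656,0,0,0,0 | -0.592,-0.656,0,0,0,0 | -0.592,-0.656,0,0,0,0 | -0.592,-0.656,0,0,0,0 | -0.592,-0.656,0,0,0,0 | -0.592,-0.656,0,0,0,0 | -0.592,-0.656,0,0,0,0 | -0.592,-0.656,0,0,0,0 | -0.592,-0.656,0,0,0,0"
  aperture: 88

```text
t: 1.35
tcp_pos: [433.5, 137.8, 222.6]
eef_rot: [3.141, -0.0, 2.832]
wrist_force: [0.9, 0.3, 1.9]
grip_width: 87.7
gripper_force: 0.0
```

Call:
nudge_tcp:
  ticks: "-0.592,-0.656,0.32,0,0,0 | -0.592,-0.656,0.32,0,0,0 | 0,0,0.32,0,-0.75,0 | 0,0,0,0,-0.75,0 | 0,0,0,0,-0.75,0 | 0,0,0,0,-0.75,0 | 0,0,0,0,-0.75,0 | 0,0,0,0,0,0 | 0,0,0,0,0,0"

```text
t: 2.48
tcp_pos: [474.0, 21.8, 156.2]
eef_rot: [-3.08, 0.491, 2.838]
wrist_force: [-0.0, -1.3, 0.2]
grip_width: 87.9
gripper_force: 0.0
```

```bash
python3 - <<'E'
from h import *
r=rot(HY,.76); delta(H(-65,0,75)-91*r.as_matrix()[:,2],r);print(pose()[2]['qpos'])
cv2.imwrite('pics/w1.png',env.camera('wrist'))
print(proj('wrist',[H(-65,25,75),H(-65,-25,75)]))
E
```

```text
tcp [474.   21.8 156.2] t 2.48 | shift now-axes [ 4.9 16.9 13.6] rotvec [-0.064 -0.269  0.005] | shift target-axes [ 8.6 16.  12.9]
[-0.50892944  0.08647618  0.06578352  2.40332946  0.886456    0.48337556
  0.04314888]
[[341.45614411 234.1355803 ]
 [279.80238308 233.00717895]]
```

View pics/w1.png

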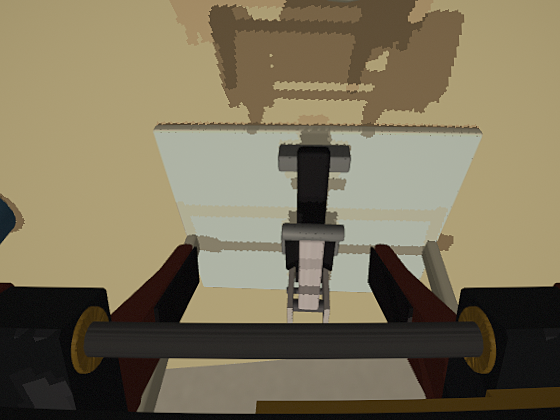

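The wrist view shows the cross bar from (282,232) to (344,232), within 2 px of the prediction. The tilt is limited to about 0.49 here because joint 4 is near its limit. I'll grasp at a 0.4 tilt and add the rest while lifting.

```bash
python3 - <<'E'
from h import *
r=rot(HY,.4); delta(H(-65,0,75)-50*r.as_matrix()[:,2],r);
E
```

```text
tcp [474.2  22.2 156.3] t 2.52 | shift now-axes [-23.7  19.   51.6] rotvec [-0.063  0.092 -0.006] | shift target-axes [-28.5  15.6  50.3]
```

Scaled: 25 mm is 0.4, -12 mm is -0.192, 0.09 rad is 0.45.

Call:
nudge_tcp:
  ticks: "-0.192,0.144,0.4,-0.315,0.45,0 | -0.192,0.144,0.4,0,0,0 | 0,0,0,0,0,0 | 0,0,0,0,0,0"

```text
t: 3.02
tcp_pos: [512.3, 25.6, 124.1]
eef_rot: [-3.125, 0.416, 2.84]
wrist_force: [-0.1, -1.1, 0.4]
grip_width: 87.8
gripper_force: 0.0
```

```bash
python3 - <<'E'
from h import *
r=rot(HY,.4); delta(H(-65,0,75)-50*r.as_matrix()[:,2],r);
E
```

```text
tcp [512.3  25.6 124.1] t 3.02 | shift now-axes [-8.3  1.2  7. ] rotvec [-0.018  0.016 -0.002] | shift target-axes [-8.4  1.1  6.9]
```

Scaled: 19 mm is 0.304, -8 mm is -0.128, -0.018 rad is -0.09.

Call:
nudge_tcp:
  ticks: "-0.128,0.016,0.304,-0.09,0.08,0 | 0,0,0.304,0,0,0 | 0,0,0.304,0,0,0 | 0,0,0.304,0,0,0 | 0,0,0,0,0,0 | 0,0,0,0,0,0"

```text
t: 3.78
tcp_pos: [548.3, 15.4, 58.2]
eef_rot: [3.139, 0.401, 2.839]
wrist_force: [0.2, 0.1, -0.1]
grip_width: 88.0
gripper_force: 0.0
```

```bash
python3 - <<'E'
from h import *
r=rot(HY,.4); delta(H(-65,0,75)+19*r.as_matrix()[:,2],r);
E
```

```text
tcp [548.3  15.4  58.2] t 3.77 | shift now-axes [0.3 0.2 0.6] rotvec [ 0.001  0.001 -0.003] | shift target-axes [0.3 0.2 0.6]
```

Call:
nudge_tcp:
  ticks: "0,0,0,0,0,0 | 0,0,0,0,0,0 | 0,0,0,0,0,0 | 0,0,0,0,0,0"
  aperture: 44

```text
t: 4.28
tcp_pos: [548.8, 15.8, 57.5]
eef_rot: [3.138, 0.401, 2.839]
wrist_force: [2.3, 8.5, -3.1]
grip_width: 51.2
gripper_force: 4.2
```

Call:
nudge_tcp:
  ticks: "0,0,0,0,0,0 | 0,0,0,0,0,0"

```text
t: 4.53
tcp_pos: [549.0, 16.6, 57.4]
eef_rot: [3.137, 0.401, 2.84]
wrist_force: [1.1, 5.4, -1.4]
grip_width: 49.4
gripper_force: 30.0
```

```bash
python3 - <<'E'
import numpy as np
N=12
th=np.linspace(0,1.2,N+1)
a=0.4+0.38*np.clip(th/1.0,0,1)
G=np.c_[-136*np.cos(.096+th),136*np.sin(.096+th)]
P=G+19*np.c_[np.sin(a),-np.cos(a)]
for i in range(N):
    d=P[i+1]-P[i]; print(round(float(-d@[np.cos(a[i]),np.sin(a[i])]),1), round(float(d@[np.sin(a[i]),-np.cos(a[i])]),1), round(-(a[i+1]-a[i]),3))
E
```

```text
-7.8 -11.6 -0.038
-9.3 -10.6 -0.038
-10.7 -9.3 -0.038
-11.9 -7.8 -0.038
-12.8 -6.2 -0.038
-13.6 -4.5 -0.038
-14.1 -2.7 -0.038
-14.3 -0.8 -0.038
-14.3 1.1 -0.038
-14.0 2.9 -0.038
-12.7 4.7 -0.0
-12.2 6.0 -0.0
```

Scaled: -11.9 mm is -0.1904, -11.6 mm is -0.1856, -0.038 rad is -0.19.

Call:
nudge_tcp:
  ticks: "-0.1248,0,-0.1856,0,-0.19,0 | -0.1488,0,-0.1696,0,-0.19,0 | -0.1712,0,-0.1488,0,-0.19,0 | -0.1904,0,-0.1248,0,-0.19,0 | 0,0,0,0,0,0"

```text
t: 5.15
tcp_pos: [565.6, 11.3, 110.1]
eef_rot: [3.138, 0.551, 2.841]
wrist_force: [1.3, 5.0, -5.6]
grip_width: 49.5
gripper_force: 30.0
```

```bash
python3 - <<'E'
from h import *
t=.4;a=.552;g=H(70-136*np.cos(.096+t),0,62+136*np.sin(.096+t)); r=rot(HY,a); delta(g+19*r.as_matrix()[:,2],r)
E
```

```text
tcp [565.6  11.3 110.1] t 5.15 | shift now-axes [-0.4 -1.  -0.3] rotvec [ 0.003 -0.001 -0.001] | shift target-axes [-0.4 -1.  -0.3]
```

Tracking is good.

Call:
nudge_tcp:
  ticks: "-0.2048,-0.016,-0.0992,0,-0.19,0 | -0.2176,0,-0.072,0,-0.19,0 | -0.2256,0,-0.0432,0,-0.19,0 | -0.2288,0,-0.0128,0,-0.19,0 | -0.2288,0,0.0176,0,-0.19,0 | 0,0,0,0,0,0"

```text
t: 5.9
tcp_pos: [612.2, -3.6, 162.5]
eef_rot: [3.136, 0.742, 2.84]
wrist_force: [-9.1, 8.8, 11.8]
grip_width: 49.2
gripper_force: 30.0
```

```bash
python3 - <<'E'
from h import *
t=.9;a=.742;g=H(70-136*np.cos(.096+t),0,62+136*np.sin(.096+t)); r=rot(HY,a); delta(g+19*r.as_matrix()[:,2],r);print(pose()[2]['qpos'].round(2))
E
```

```text
tcp [612.2  -3.6 162.5] t 5.9 | shift now-axes [ 0.4 -0.5  0.1] rotvec [ 0.004 -0.    -0.001] | shift target-axes [ 0.4 -0.5  0.1]
[-0.64  0.28  0.38  2.33  1.86  0.3  -0.81]
```

Scaled: -14 mm is -0.224, -12.7 mm is -0.2032, -0.038 rad is -0.19.

Call:
nudge_tcp:
  ticks: "-0.224,-0.008,0.0464,0,-0.19,0 | -0.2032,0,0.0752,0,0,0 | -0.1952,0,0.096,0,0,0 | 0,0,0,0,0,0"

```text
t: 6.4
tcp_pos: [650.2, -15.8, 181.4]
eef_rot: [3.136, 0.783, 2.838]
wrist_force: [-1.9, 6.6, 9.1]
grip_width: 49.0
gripper_force: 30.0
```

```bash
python3 - <<'E'
from h import *
t=1.2;a=.78;g=H(70-136*np.cos(.096+t),0,62+136*np.sin(.096+t)); r=rot(HY,a); delta(g+19*r.as_matrix()[:,2],r);print(pose()[2]['qpos'].round(2))
E
```

```text
tcp [650.2 -15.8 181.4] t 6.4 | shift now-axes [ 3.2 -0.  -0.4] rotvec [ 0.003  0.003 -0.003] | shift target-axes [ 3.2 -0.  -0.4]
[-0.61  0.3   0.4   2.27  1.89  0.29 -0.81]
```

Call:
nudge_tcp:
  ticks: "0,0,0,0,0,0 | 0,0,0,0,0,0 | 0,0,0,0,0,0 | 0,0,0,0,0,0"
  aperture: 88

```text
t: 6.9
tcp_pos: [647.4, -18.3, 179.0]
eef_rot: [3.14, 0.78, 2.837]
wrist_force: [0.6, 0.5, 0.3]
grip_width: 85.4
gripper_force: 0.0
```

Call:
nudge_tcp:
  ticks: "0,0,-0.4,0,0,0 | 0,0,-0.64,0,0,0 | 0,0,-0.64,0,0,0 | 0,0,-0.64,0,0,0 | 0,0,0,0,0,0"

```text
t: 7.52
tcp_pos: [550.0, 13.5, 284.1]
eef_rot: [3.132, 0.782, 2.834]
wrist_force: [-0.4, -0.2, -0.1]
grip_width: 87.9
gripper_force: 0.0
```

```bash
python3 - <<'E'
from h import *
a=env.camera('top');b=env.camera('scene')
cv2.imwrite('pics/c3.png',np.vstack([cv2.resize(x,None,fx=3,fy=3,interpolation=3) for x in (a[150:250,220:360],b[155:255,210:350])]))
print(pose()[2]['qpos'].round(2))
E
```

```text
[-0.9  -0.1   0.45  2.36  1.2   0.58 -0.13]
```

View pics/c3.png

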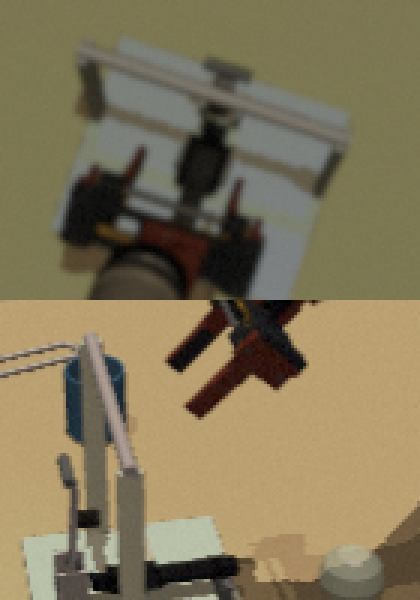

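The picture shows the clamp arm standing upright, with its free end at (65,468) in the scene half. The horn is still on its rests and the gripper is clear. Next I straighten the tool above the handle and check the horn with the wrist camera.

Call:
nudge_tcp:
  ticks: "0,0,0,0,0.8,0 | 0,0,0,0,0.8,0 | 0,0,0,0,0.8,0 | 0,0,0,0,0.75,0 | 0,0,0,0,0.75,0 | 0,0,0,0,0,0"

```text
t: 8.38
tcp_pos: [551.2, 0.6, 278.1]
eef_rot: [-3.112, 0.146, 2.816]
wrist_force: [-0.4, -0.9, -0.3]
grip_width: 87.6
gripper_force: 0.0
```

```bash
python3 - <<'E'
from h import *
r=rot(HY,0); delta(H(-47,0,140),r);print(pose()[2]['qpos'].round(2))
E
```

```text
tcp [551.2   0.6 278.1] t 8.38 | shift now-axes [ 17.1  17.6 136.6] rotvec [-0.031  0.146 -0.028] | shift target-axes [ -3.4  13.5 138.1]
[-0.82  0.17  0.74  1.92 -0.03  0.97  1.17]
```

Call:
nudge_tcp:
  ticks: "0,0,0,-0.15,0.73,-0.14 | -0.048,0.208,0.416,0,0,0 | 0,0,0.896,0,0,0 | 0,0,0.896,0,0,0 | 0,0,0,0,0,0 | 0,0,0,0,0,0"

```text
t: 9.12
tcp_pos: [555.9, 14.7, 142.6]
eef_rot: [3.138, -0.0, 2.846]
wrist_force: [-0.1, -0.5, 1.1]
grip_width: 87.7
gripper_force: 0.0
```

```bash
python3 - <<'E'
from h import *
r=rot(HY,0); delta(H(-47,0,140),r);print(pose()[2]['qpos'].round(2))
c=env.get_calibration('wrist');a=env.camera('wrist');cv2.imwrite('pics/w2.png',a)
print('handle corners pred',proj('wrist',[H(-120,13,46),H(-120,-13,46),H(-35,13,46),H(-35,-13,46)],c).round().tolist())
m=(a.max(2)<45).astype(np.uint8)
for x in (-112,-85,-75,-65,-55,-45):
    s=np.arange(-30,30,.5); q=proj('wrist',[H(x,y,46) for y in s],c).round().astype(int)
    ok=(q>=0).all(1)&(q[:,0]<560)&(q[:,1]<420); v=[y for y,p,k in zip(s,q,ok) if k and m[p[1],p[0]]]
    print(x, (min(v),max(v),len(v)) if v else None)
E
```

```text
tcp [555.9  14.7 142.6] t 9.12 | shift now-axes [-3.  -1.4  2.6] rotvec [ 0.004 -0.     0.004] | shift target-axes [-3.  -1.4  2.6]
[-0.64  0.44  0.65  1.95 -0.35  0.86  1.47]
handle corners pred [[299.0, 121.0], [264.0, 121.0], [297.0, 231.0], [265.0, 231.0]]
-112 (np.float64(-12.0), np.float64(12.5), 41)
-85 (np.float64(-11.5), np.float64(13.0), 50)
-75 (np.float64(-12.0), np.float64(12.0), 49)
-65 (np.float64(-12.0), np.float64(12.5), 50)
-55 (np.float64(-12.0), np.float64(11.5), 48)
-45 (np.float64(-12.0), np.float64(12.0), 49)
```

View pics/w2.png

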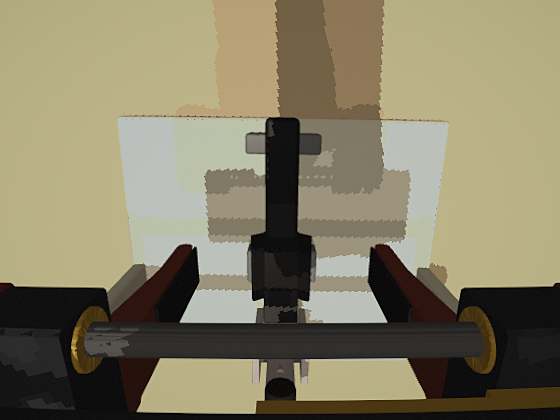

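The horn is straight and centred, with the handle from (265,119) to (299,119) and the blade from row 235, about 2 mm from the prediction. Descend and grip.

Scaled: 38 mm is 0.608, -2 mm is -0.032.

Call:
nudge_tcp:
  ticks: "-0.032,-0.016,0.608,0,0,0 | 0,0,0.608,0,0,0 | 0,0,0.576,0,0,0 | 0,0,0,0,0,0 | 0,0,0,0,0,0"

```text
t: 9.8
tcp_pos: [558.8, 14.5, 31.6]
eef_rot: [3.135, 0.001, 2.847]
wrist_force: [0.4, -0.0, -0.5]
grip_width: 87.6
gripper_force: 0.0
```

Call:
nudge_tcp:
  ticks: "0,0,0,0,0,0 | 0,0,0,0,0,0 | 0,0,0,0,0,0 | 0,0,0,0,0,0 | 0,0,0,0,0,0 | 0,0,0,0,0,0 | 0,0,0,0,0,0 | 0,0,0,0,0,0"
  aperture: 15

```text
t: 10.8
tcp_pos: [556.9, 14.5, 29.2]
eef_rot: [3.137, -0.002, 2.847]
wrist_force: [1.1, -0.1, -0.2]
grip_width: 25.8
gripper_force: 29.9
```

Scaled: 15 mm is 0.24, -6 mm is -0.096.

Call:
nudge_tcp:
  ticks: "0,0,-0.096,0,0,0 | 0,0,-0.128,0,0,0 | 0.24,0,-0.032,0,0,0 | 0.4,0,0,0,0,0 | 0.4,0,-0.16,0,0,0 | 0,0,-0.56,0,0,0 | 0,0,-0.72,0,0,0 | 0,0,-0.72,0,0,0 | 0,0,0,0,0,0"

```text
t: 11.92
tcp_pos: [495.9, 33.2, 183.1]
eef_rot: [3.132, 0.002, 2.848]
wrist_force: [-0.2, -0.1, -0.9]
grip_width: 25.6
gripper_force: 29.9
```

```bash
python3 - <<'E'
from h import *
r=rot(TY,0); delta(T(-27,0,170),r);print(pose()[2]['qpos'].round(2))
a=env.camera('top');b=env.camera('scene')
cv2.imwrite('pics/c4.png',np.vstack([cv2.resize(x,None,fx=3,fy=3,interpolation=3) for x in (a[140:300,140:340],)]))
E
```

```text
tcp [495.9  33.2 183.1] t 11.93 | shift now-axes [158.3 299.   15.6] rotvec [ 0.009  0.004 -0.394] | shift target-axes [ 31.3 336.9  13.1]
[-0.81  0.28  0.74  2.05 -0.25  0.89  1.35]
```

Call:
nudge_tcp:
  ticks: "0.3616,0.6832,0,0,0,0 | 0.3616,0.6832,0,0,0,0 | 0.3616,0.6832,0,0,0,0 | 0.3616,0.6832,0,0,0,0 | 0.3616,0.6832,0,0,0,0 | 0.3616,0.6832,0,0,0,0 | 0.3616,0.6832,0,0,0,0 | 0,0,0,0,0,0"

```text
t: 13.02
tcp_pos: [427.1, 368.2, 179.8]
eef_rot: [3.139, -0.004, 2.854]
wrist_force: [0.7, -0.5, -0.6]
grip_width: 26.0
gripper_force: 29.9
```

Call:
nudge_tcp:
  ticks: "0,0,0,0,0,-0.65 | 0,0,0,0,0,-0.65 | 0,0,0,0,0,-0.67 | 0,0,0,0,0,0 | 0,0,0,0,0,0"

```text
t: 13.65
tcp_pos: [429.9, 363.5, 181.4]
eef_rot: [3.137, -0.001, -3.045]
wrist_force: [-0.1, 0.1, -0.4]
grip_width: 25.5
gripper_force: 29.9
```

```bash
python3 - <<'E'
from h import *
r=rot(TY,0); delta(T(-22,0,170),r);print(pose()[2]['qpos'].round(2))
c=env.get_calibration('wrist');a=env.camera('wrist');cv2.imwrite('pics/w3.png',a)
print('tray outer front corners pred',proj('wrist',[T(-115,68,34),T(-115,-68,34),T(0,68,34),T(0,-68,34)],c).round().tolist())
E
```

```text
tcp [429.9 363.5 181.4] t 13.65 | shift now-axes [-6.4  1.6 11.4] rotvec [ 0.004 -0.001 -0.004] | shift target-axes [-6.4  1.6 11.4]
[-1.22  0.37  0.52  1.9  -0.23  0.93  1.08]
tray outer front corners pred [[362.0, 100.0], [205.0, 100.0], [356.0, 226.0], [212.0, 227.0]]
```

View pics/w3.png

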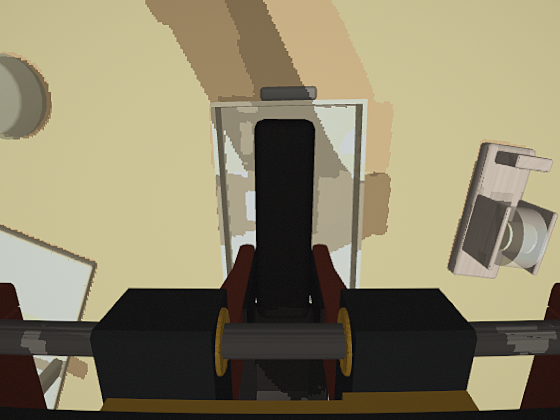

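The wrist view shows the tray's front corners at (211,103) and (367,100), which puts the tray centre about 5 mm further to +y, with its yaw about 0.115. The horn hangs straight, with its handle between (255,120) and (315,120).

```bash
sed -i 's/^TT,TY=.*/TT,TY=np.array([458.5,372.5]),0.115/' h.py; python3 - <<'E'
from h import *
r=rot(TY,0); delta(T(-22,0,60),r)
E
```

```text
tcp [430.  363.9 181.7] t 13.7 | shift now-axes [ -7.3   4.9 121.7] rotvec [ 0.005 -0.001 -0.018] | shift target-axes [ -7.3   5.3 121.7]
```

Scaled: 40 mm is 0.64, 21 mm is 0.336, -0.018 rad is -0.09.

Call:
nudge_tcp:
  ticks: "-0.112,0.08,0.32,0.025,0,-0.09 | 0,0,0.64,0,0,0 | 0,0,0.64,0,0,0 | 0,0,0.336,0,0,0 | 0,0,0,0,0,0 | 0,0,0,0,0,0"

```text
t: 14.45
tcp_pos: [437.2, 370.7, 62.1]
eef_rot: [3.141, 0.001, -3.025]
wrist_force: [0.6, 0.6, -0.1]
grip_width: 25.7
gripper_force: 29.9
```

```bash
python3 - <<'E'
from h import *
r=rot(TY,0); delta(T(-22,0,7),r)
E
```

```text
tcp [437.2 370.7  62.1] t 14.45 | shift now-axes [ 0.7 -0.7 55.1] rotvec [0.001 0.001 0.002] | shift target-axes [ 0.6 -0.6 55.1]
```

Call:
nudge_tcp:
  ticks: "0,0,0.32,0,0,0 | 0,0,0.288,0,0,0 | 0,0,0.16,0,0,0 | 0,0,0.096,0,0,0 | 0,0,0,0,0,0 | 0,0,0,0,0,0"

```text
t: 15.2
tcp_pos: [436.9, 370.5, 7.6]
eef_rot: [3.141, 0.001, -3.024]
wrist_force: [0.3, 0.4, -0.3]
grip_width: 25.5
gripper_force: 29.9
```

Call:
nudge_tcp:
  ticks: "0,0,0,0,0,0 | 0,0,0,0,0,0 | 0,0,0,0,0,0 | 0,0,0,0,0,0"
  aperture: 45

```text
t: 15.7
tcp_pos: [436.6, 370.5, 7.3]
eef_rot: [3.141, 0.0, -3.024]
wrist_force: [0.4, -1.2, 0.1]
grip_width: 45.3
gripper_force: 0.0
```

Call:
nudge_tcp:
  ticks: "0,0,-0.24,0,0,0 | 0,0,-0.64,0,0,0 | 0,0,-0.96,0,0,0 | 0,0,-0.96,0,0,0 | 0.96,0,0,0,0,0 | 0,0,0,0,0,0"

```text
t: 16.45
tcp_pos: [373.2, 363.1, 183.1]
eef_rot: [3.14, -0.003, -3.02]
wrist_force: [1.5, 0.3, 0.2]
grip_width: 45.0
gripper_force: 0.0
```

```bash
python3 - <<'E'
from h import *
w=env.camera('wrist');a=env.camera('top');b=env.camera('scene')
f=lambda x:cv2.resize(x,(400,300),interpolation=3)
cv2.imwrite('pics/c5.png',np.vstack([np.hstack([f(w),f(b[160:355,200:460])]),np.hstack([f(a[140:297,140:350]),f(a)])]))
print(pose()[2]['tcp_pos'])
E
```

```text
[377.61109768 363.4294493  182.88819772]
```

View pics/c5.png

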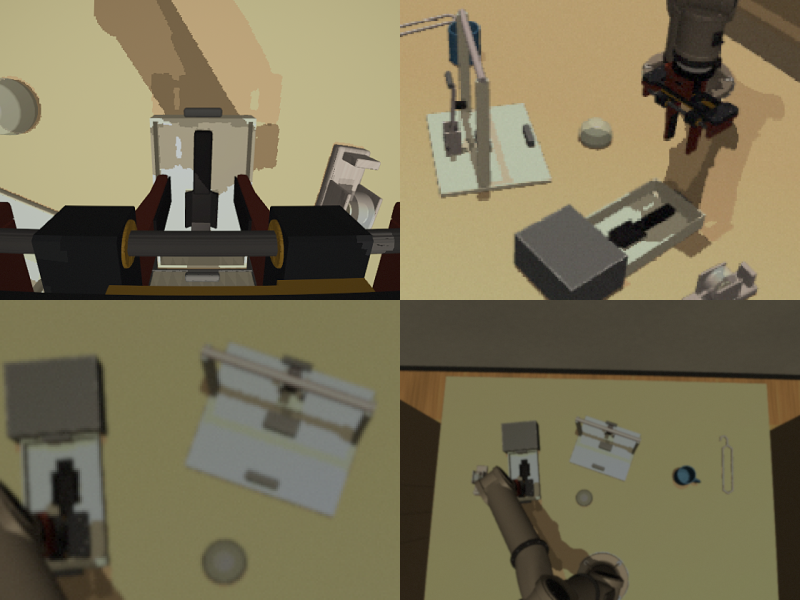

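The wrist panel shows the horn flat and centred in the tray, from (203,130) to (202,225), hollow side up. In the scene panel the clamp stands open at (452,100). The bystanders are where they were and the gripper is clear, so I hand it in.

Call:
nudge_tcp:
  ticks: "0,0,0,0,0,0 | 0,0,0,0,0,0"

```text
t: 16.85
tcp_pos: [377.9, 363.0, 182.1]
eef_rot: [-3.141, 0.0, -3.025]
wrist_force: [0.5, 0.0, -0.1]
grip_width: 44.8
gripper_force: 0.0
```

```bash
python3 -c "
from bench import env; print(env.sign_off())"
```

```text
the job is handed in; nothing more can be done
None
```

The clamp is standing open on its own, the shoe horn lies flat and hollow side up in the pulled-out tray, the bystanders look unmoved, and the job was handed in at about 17 s; the hand-in returned no verdict.

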